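# Pack the pink printing pad under the flap of the changeover box

## Task

The next print job needs the round pink printing pad packed in the lower tier of the grey changeover box. Lift the aluminium divider flap by its red handle until it stands up, then put the pink pad upright on the blue floor of the lower tier, setting it down rather than dropping it. Leave the flap standing open so the kit can be checked.

Things in the scene. Friction and masses are not known exactly. Their poses are not given: they have to be found in the camera images.
- flap (a joint): Hinge of the aluminium flap (132 x 148 x 5 mm) covering the lower tier. 0 rad = shut, level on the rim; it may start raised by up to 0.2. Grows as it opens upward; 1.57 = upright, stop at 2.0. Stiff: it stays wherever it is left and takes 1 to 2 N at the handle. The level hinge axis runs along the y of well, 67 mm to +x of it and 54 mm above it.
- flap_handle (a point): Middle of the flap's red grip bar: round, 10 mm thick, 70 mm long along the hinge direction, on two end posts; 35 mm above the flap's top face (40 mm above the hinge plane) and 116 mm from the hinge, 16 mm in from the free edge. Frame turns with the flap; as it opens the bar rises and swings over to +x, behind the flap. The bar may turn between vertical fingers closing across it.
- well (a point): Centre of the blue floor of the lower tier, 6 mm above the table; the grey box is fixed. x to the hinge (away from the robot, box turned up to 15 degrees), z up, y to the upper shelf. Inside 124 mm in x, 144 in y; walls 5 mm, rim 54 mm above this point. The white upper shelf with small parts (y 77 to 178 mm, 32 mm above this point) is not the lower tier.
- pad_pink: The pad to pack: dusty pink dome on a round blue metal mount, standing dome up. Mount 40 mm diameter, 30 high; dome 39 mm diameter, 18 high; 48 mm overall, about 0.12 kg. Origin: centre of the underside, z up. Grip it by the mount. A round ivory pad and a bar-shaped dark grey pad on like mounts stand near it, in any order; they are bystanders.
Not all that is in view belongs to the job. Leave any yellow look-alike of the pad_pink alone.

How it is judged:
By the outcome, as a careful person would: the job done as asked, in the order asked, and still so for the second after the job is handed in, with the robot touching nothing.
It also fails if it takes over 59 s, if anything falls off the work surface, if the arm or the gripper's body presses on something with over 40 N, if the wrist force passes 120 N, or if a joint passes its speed limit or range.

## Robot

A 6-joint arm with a two-finger parallel gripper is mounted at the origin on the work surface. World frame = base frame: x ahead of the robot, y to its left, z up, the work surface at z = 0. Lengths are in m, angles in rad, forces in N, time in s.
With the tool pointing down it reaches from about 0.25 to 0.775 m from the base axis. Payload 4 kg.
Tool frame: the origin (TCP) lies at the very end of the fingers, on their centre line; the grasp point (between the pads) lies hold_point_z behind it (hold_point_z is the distance from the TCP to the grasp point, in m); z points along the fingers, y is the direction in which the jaws open and shut (so a half turn about z gives the same grasp; the last joint's range is limited). The gripper opens to 94 mm and grips with 3 to 60 N. Pads are 16 mm wide; open, the fingers measure 119 mm over their backs; the gripper's body (75 mm by 177 mm) begins 78 mm behind the grasp point.
Start: joints at [1.237, 0.087, 1.371, -0, 1.684, -0.103], TCP at [0.126, 0.535, 0.206] pointing down, gripper open.
Joint ranges: [-3.1, 3.1], [-0.76, 2.03], [0.27, 2.55], [-1.08, 4.22], [0.17, 2.65], [-2.57, 2.57]. Speed limits (rad/s): [2.79, 2.79, 3.14, 3.14, 3.14, 3.14].

## Interface

Orientations are given as [roll, pitch, yaw] about the fixed x, y, z axes, in that order (R = Rz(yaw) Ry(pitch) Rx(roll)).
In Python, from bench import * gives the robot as it stands.
- The arm moves only by the tool step_arm, never from a script. Its argument "increments" is text: rows parted by semicolons, each of 6 numbers parted by spaces: the shift along the tool's x, y, z in cm, then the turn, a rotation vector about the tool's x, y, z in rad. A call has 1 to 5 rows; each row shifts and turns the commanded pose from where the row before left it, along the tool's axes as they then stand; what a row does not reach is not made up. A row lasts 1/10 s, in which the tool goes at most 50 mm and 8.59 degrees, less where a joint would pass 70% of its speed; a pose out of reach is approached as far as the arm can. A call is refused whole if a number of a shift passes 5 or a number of a turn 0.15, either way. A call with a gripper value outside its range is refused whole. "claw" is the gripper's target within -1 to 1 (shut at 1, half-way at 0, fully open at -1), set as the call begins (left out, the last holds). The fingers move at their own pace and stop on an object; the grip force is fixed at half the most. Time passes only in rows, so rows that do not move let the fingers close. It gives the time, the measured TCP pose, the force and the opening at its end, in the units of the state.
- get_obs(): the state, without advancing time (a new reading comes with each control period).
- snapshot(name): name is "scene" or "top"; returns the picture (480x640x3 uint8, red, green, blue); there is no depth.
- calibration(name): a dict with "camera_matrix" (3x3 intrinsics, pixels), "k1" (the pictures are not rectified: a ray, as slopes to the right and down, at radius r is drawn at 1 + k1 r^2 times it, then the intrinsics apply), "eye" and "orientation" of the camera in the world. Camera axes: x right, y up, looking along -z (the intrinsics and any distortion apply to the point x, -y, -z); pixel columns grow to the right and rows downward; lengths in m; the calibration is good to about 2 mm. A picture is of the moment at which its call begins. calibration takes no time and is no camera call.
- close_job(): hands the job in, once; it reports no verdict.
The state is a dict: "time": time; "joint_positions": joint angles; "qvel": joint speeds; "joint_torque": joint torques, N m; "tool_pos": TCP position; "ee_rot": TCP orientation; "wrist_force": force on the tool from outside, world axes, zero at the start; "wrist_torque": the same for the moment, N m; "width": finger opening in m.
Only numpy, scipy, OpenCV 4.12 (cv2) and the standard library are available. Lean on these libraries where they do the work, as an engineer would, in place of code of your own. Each camera call takes 0.05 s, during which the arm holds its last target. There are 200 camera calls.

## Working session

There is one attempt and no reset: what is moved stays moved. The work goes in short steps, Python scripts to look and compute and a tool call to move; the robot and the scene stay as the last step left them, time stands still between calls to the robot, and variables do not carry over. Pictures are saved under pics/ and viewed, about 8 in all and at most 12, crops included, and the job is handed in when it is done.

Besides the shell and the picture viewer there is one more tool, called after "Call:" as a command line: name --argument value ..., lists and objects as JSON in quotes. step_arm: Moves the arm, as the interface text tells. Its arguments: {"type":"object","properties":{"increments":{"type":"string"},"claw":{"type":"number"}},"required":["increments"]}

```bash
mkdir -p pics; ls
python3 - <<'E'
from bench import *
import cv2
for n in ("scene","top"):
    cv2.imwrite(f"pics/{n}0.png",snapshot(n)[:,:,::-1]); c=calibration(n); print(n,c)
print(get_obs())
E
```

```text
pics
scene {'camera_matrix': array([[572.58543899,   0.        , 318.11599212],
       [  0.        , 572.58543899, 223.88259393],
       [  0.        ,   0.        ,   1.        ]]), 'k1': -0.02699352319377943, 'eye': array([ 0.87443944, -0.5184787 ,  0.70869365]), 'orientation': array([0.70476562, 0.0068071 , 0.62737595])}
top {'camera_matrix': array([[494.37795981,   0.        , 324.72256479],
       [  0.        , 494.37795981, 240.12395899],
       [  0.        ,   0.        ,   1.        ]]), 'k1': -0.09917920484899692, 'eye': array([ 0.39939089, -0.04791071,  0.79783614]), 'orientation': array([ 0.19076517, -0.03474458, -1.58876629])}
{'time': 0.1, 'joint_positions': array([ 1.23686846e+00,  8.78621249e-02,  1.37208149e+00, -1.59574645e-06,
        1.68355302e+00, -1.03073189e-01]), 'qvel': array([ 0.00017799, -0.00115809, -0.00251866, -0.00038213,  0.00233289,
        0.00160205]), 'joint_torque': array([ 2.10592763e-03, -3.41254413e+01, -3.03301978e+01,  7.19051762e-02,
        3.04617989e-02, -1.02109302e-04]), 'tool_pos': array([0.12567999, 0.53496172, 0.20444253]), 'ee_rot': array([-3.13969861e+00, -1.94324971e-04,  2.91073761e+00]), 'wrist_force': array([ 1.02046973, -0.31162531,  0.33867095]), 'wrist_torque': array([-0.03422295, -0.03451369,  0.05641011]), 'width': 0.09383391887537534}
```

View pics/scene0.png

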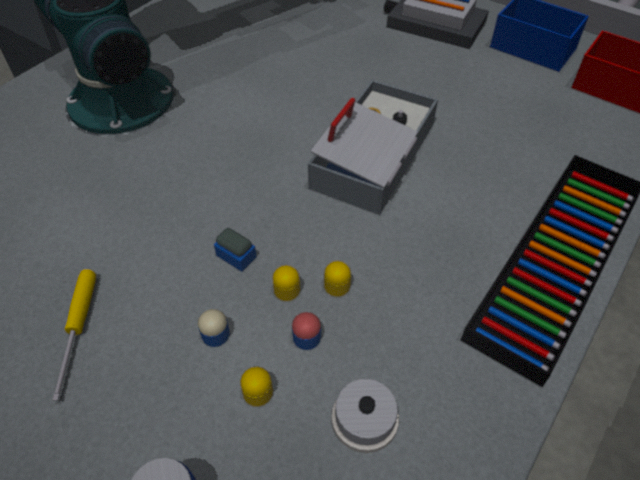

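View pics/top0.png

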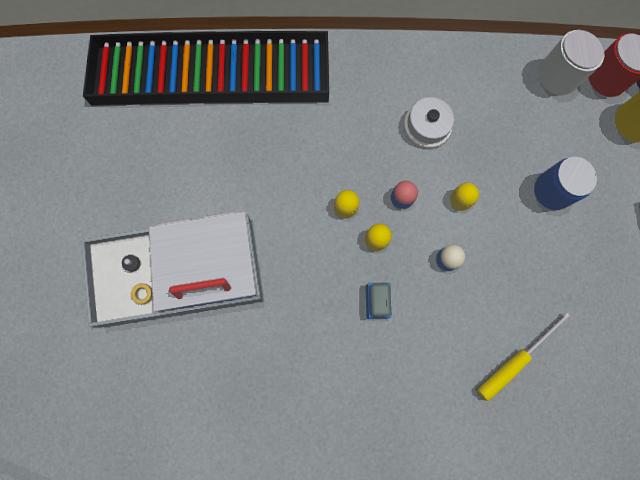

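Candidates: pink at scene (307,328) / top (405,193). The ones to leave alone are yellow at scene (286,282), (337,278), (256,385), ivory at (213,327) and the dark bar at (235,248). Only the first is a dusty pink dome on a blue mount. I'll confirm this in an enlarged crop and pick the box points there too.

```bash
python3 - <<'E'
import cv2,numpy as np
t=cv2.imread('pics/top0.png');s=cv2.imread('pics/scene0.png')
up=lambda a,k:cv2.resize(a,None,fx=k,fy=k,interpolation=cv2.INTER_CUBIC)
cv2.imwrite('pics/a.png',up(t[200:335,75:275],4))
L=up(s[75:215,300:440],4)
R=np.vstack([up(s[295:365,275:335],4),up(t[160:230,375:435],4)])
cv2.imwrite('pics/b.png',np.hstack([L,R]))
E
cat > h.py <<'E'
from bench import *
import numpy as np,cv2
from scipy.spatial.transform import Rotation as Ro
from scipy.optimize import least_squares
C={n:calibration(n) for n in("scene","top")}
def proj(n,P):
    c=C[n];p=Ro.from_euler('xyz',c['orientation']).inv().apply(np.atleast_2d(P)-c['eye'])
    s=np.c_[p[:,0],-p[:,1]]/-p[:,2:]; s=s*(1+c['k1']*(s**2).sum(1,keepdims=True))
    K=c['camera_matrix'];return s*[K[0,0],K[1,1]]+K[:2,2]
def ray_z(n,uv,z):
    return least_squares(lambda q:(proj(n,[q[0],q[1],z])-uv).ravel(),[.4,0]).x
def tri(us,ut):
    r=least_squares(lambda q:np.r_[(proj('scene',q)-us).ravel(),(proj('top',q)-ut).ravel()],[.4,0,.05]);return r.x,np.abs(r.fun).max()
E
```

```text
(no output)
```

View pics/a.png

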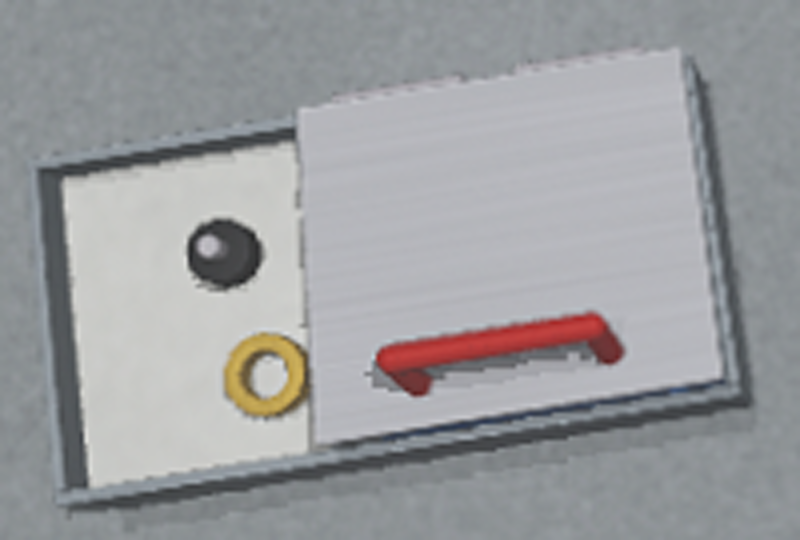

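View pics/b.png

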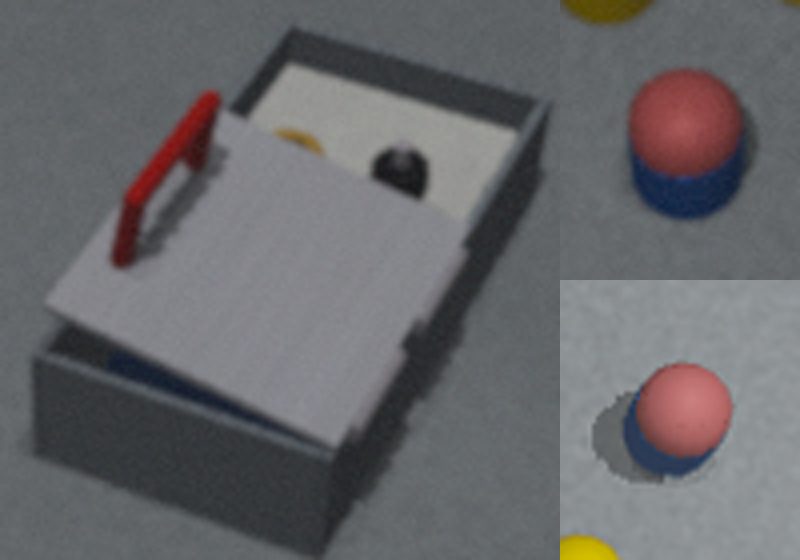

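```bash
cat > fit.py <<'E'
from h import *
def T(p,q): # q: wx,wy,yaw ; p in well frame
    return Ro.from_euler('z',q[2]).apply(np.atleast_2d(p))+[q[0],q[1],.006]
def flap(d,y,h,a): # d from hinge, h above hinge plane
    return [.067-d*np.cos(a)+h*np.sin(a),y,.054+d*np.sin(a)+h*np.cos(a)]
E
python3 - <<'E'
from fit import *
f=lambda a,ox,oy:(np.array(a)+.5)/4-.5+[ox,oy]
top=f([(62,503),(40,165),(748,395),(315,443),(725,380),(298,108),(682,50),(382,357),(602,322)],75,200)
sc=f([(293,30),(548,105),(38,355),(225,112),(47,302),(467,250),(338,443),(215,98),(132,198)],300,75)
def model(q):
    a=q[3];b=[[-.067,.183,.054],[.067,.183,.054],[-.067,-.077,.054]]
    b+=[flap(.132,.074,.005,a),flap(.132,-.074,.005,a),flap(0,.074,.005,a),flap(0,-.074,.005,a),flap(.116,.035,.040,a),flap(.116,-.035,.040,a)]
    return T(b,q)
def res(q):
    P=model(q);return np.r_[(proj('top',P)-top).ravel(),(proj('scene',P)-sc).ravel()]
r=least_squares(res,[.3,.2,.1,.1],loss='soft_l1')
print(r.x,res(r.x).reshape(2,-1,2).round(1))
q=r.x;print('handle',T(flap(.116,0,.04,q[3]),q)); print('hdir',q[2])
# pink: dome centre approx, fit by silhouettes bottom
for n,k,x0,y0,x1,y1 in(('scene',0,275,295,335,365),('top',1,375,160,435,230)):
    im=cv2.imread(f'pics/{n}0.png').astype(int);b,g,rr=im[...,0],im[...,1],im[...,2]
    m=np.zeros(b.shape,bool);m[y0:y1,x0:x1]=True
    d=m&(rr>g*1.3)&(rr>b*1.2)&(b>g*.8);e=m&(b>g*1.35)&(b>rr*1.3)
    for w,nm in((d,'dome'),(e,'mount'),(d|e,'all')):
        ys,xs=np.nonzero(w);print(n,nm,w.sum(),xs.mean(),ys.mean(),xs.min(),xs.max(),ys.min(),ys.max())
E
```

```text
[0.50943288 0.10665457 0.15070922 0.17982661] [[[-1.6  0.5]
  [-3.4 -2.4]
  [-0.8 -0.2]
  [ 0.5 -0.2]
  [ 0.5 -1. ]
  [ 0.4 -0.7]
  [ 0.6 -1.5]
  [ 3.  -0.3]
  [-1.5  0.3]]

 [[-2.  -3.6]
  [ 1.4 -2.6]
  [-2.6 -0.4]
  [-6.5 -4. ]
  [-1.6 -0.3]
  [ 1.1 -6. ]
  [-0.6  1.2]
  [-1.4  0.8]
  [ 0.6  0.2]]]
handle [[0.4699109  0.10065274 0.12010263]]
hdir 0.1507092222703245
scene dome 610 305.83934426229507 325.11475409836066 292 320 312 338
scene mount 264 306.719696969697 341.6401515151515 293 320 330 349
scene all 874 306.10526315789474 330.1064073226545 292 320 312 349
top dome 436 405.6032110091743 192.0848623853211 394 417 181 203
top mount 107 397.86915887850466 201.69158878504672 391 411 188 207
top all 543 404.0791896869245 193.97790055248618 391 417 181 207
```

Run:
```python
from fit import *
f=lambda a,ox,oy:(np.array(a)+.5)/4-.5+[ox,oy]
top=f([(62,503),(40,165),(748,395),(315,443),(725,380),(298,108),(682,50),(382,357),(602,322)],75,200)
sc=f([(293,30),(548,105),(38,355),(225,112),(47,302),(467,225),(338,443),(215,98),(132,198)],300,75)
W=np.ones((2,9,1));W[1,3]=0
def model(q):
    a=q[3];b=[[-.067,.178,.054],[.067,.178,.054],[-.067,-.077,.054]]
    b+=[flap(.132,.074,.005,a),flap(.132,-.074,.005,a),flap(0,.074,.005,a),flap(0,-.074,.005,a),flap(.116,.037,.040,a),flap(.116,-.037,.040,a)]
    return T(b,q)
def res(q):
    P=model(q);return (np.array([proj('top',P)-top,proj('scene',P)-sc])*W).ravel()
r=least_squares(res,[.5,.1,.15,.18],loss='soft_l1')
q=r.x
print(q,res(q).reshape(2,-1,2).round(1).tolist())
print('handle',T(flap(.116,0,.04,q[3]),q))
print('bar tri',*[tri(sc[i],top[i]) for i in(7,8)])
# pink
def pm(p): # silhouette pts of mount+dome
    th=np.linspace(0,2*np.pi,40,endpoint=False);R=[]
    for z,rad in[(0,.02),(.03,.02)]+[(.03+.018*np.sin(u),.0195*np.cos(u)) for u in(0,.3,.6,.9,1.2)]:
        R.append(np.c_[p[0]+rad*np.cos(th),p[1]+rad*np.sin(th),0*th+z])
    return np.vstack(R)
bb={'scene':[291.5,320.5,311.5,349.5],'top':[390.5,417.5,180.5,207.5]}
def pr(p,n=('scene','top')):
    o=[]
    for k in n:
        u=proj(k,pm(p));o+=[u[:,0].min()-bb[k][0],u[:,0].max()-bb[k][1],u[:,1].min()-bb[k][2],u[:,1].max()-bb[k][3]]
    return np.array(o)
r=least_squares(pr,[.45,-.15]);print(r.x,r.fun.round(1))
for nm,s,t in(('y1',(286,282),(347,204)),('y2',(337,278),(378,237)),('y3',(256,385),(466,195)),('iv',(213,327),(452,257)),('gr',(235,245),(379,300))):
    print(nm,ray_z('top',t,.035),ray_z('scene',s,.03))
```

```text
[0.50912797 0.10738887 0.1513927  0.18154398] [[[1.2, 0.2], [-0.8, -2.6], [-1.3, -0.0], [0.0, -0.0], [-0.0, -0.9], [-0.1, -0.4], [0.1, -1.3], [1.0, 0.1], [-0.6, 0.2]], [[-3.0, -2.5], [0.4, -1.4], [-2.5, -0.7], [-0.0, -0.0], [-1.4, -0.7], [1.2, -0.1], [-0.4, 0.8], [-0.8, -0.3], [0.2, 0.5]]]
handle [[0.46971229 0.10137562 0.12028626]]
bar tri (array([0.46441872, 0.13986684, 0.11866134]), np.float64(0.04059429583276142)) (array([0.4754295 , 0.0637131 , 0.12213318]), np.float64(0.12408523287962225))
[ 0.62520927 -0.21006894] [-0.1  0.6  0.3  0.5 -0.3 -0.  -0.2  1.3]
y1 [ 0.60470323 -0.11376347] [ 0.55863058 -0.16924349]
y2 [ 0.55037705 -0.16150793] [ 0.61403235 -0.12088539]
y3 [ 0.61871335 -0.3091997 ] [ 0.62459976 -0.31502356]
iv [ 0.51674011 -0.27871421] [ 0.52374453 -0.28505578]
gr [ 0.45105734 -0.15935974] [ 0.45431854 -0.16097369]
```

Confirmed by the crops: the pink dome on a blue mount stands at about (0.625, −0.210). The well is at (0.509, 0.107) with yaw 0.151, and the flap is at 0.18 rad. The bar triangulates to (0.470, 0.102, 0.120), which agrees with the model.

```bash
cat > go.py <<'E'
from h import *
import sys
# go.py x y z yaw : tool-frame shift (cm) and turn from measured pose to target (tool down)
def go(t,yaw):
    o=get_obs();R=Ro.from_euler('xyz',o['ee_rot']);G=Ro.from_euler('xyz',[np.pi,0,yaw])
    print('t',round(o['time'],2),'pos',o['tool_pos'].round(4),'rpy',o['ee_rot'].round(3),'w',o['width'].round(4),'F',o['wrist_force'].round(1))
    print('shift in present tool axes cm',(R.inv().apply(np.array(t)-o['tool_pos'])*100).round(2),'in goal axes',(G.inv().apply(np.array(t)-o['tool_pos'])*100).round(2),'turn',(R.inv()*G).as_rotvec().round(3))
if __name__=='__main__':
    v=list(map(float,sys.argv[1:]));go(v[:3],v[3])
E
python3 - <<'E'
import bench
print([ (k,getattr(bench,k)) for k in dir(bench) if 'hold' in k.lower()], [k for k in dir(bench) if k[0]!='_'])
E
python3 go.py .470 .102 .21 1.722
```

```text
[('hold_point_z', 0.0188)] ['IKError', 'calibration', 'close_job', 'get_obs', 'hold_point_z', 'snapshot']Traceback (most recent call last):
  File "go.py", line 9, in <module>
    v=list(map(float,sys.argv[1:]));go(v[:3],v[3])
                                    ~~^^^^^^^^^^^^
  File "go.py", line 6, in go
    print('t',round(o['time'],2),'pos',o['tool_pos'].round(4),'rpy',o['ee_rot'].round(3),'w',o['width'].round(4),'F',o['wrist_force'].round(1))
                                                                                             ^^^^^^^^^^^^^^^^
AttributeError: 'float' object has no attribute 'round'
```

```bash
sed -i "s/o\['width'\].round(4)/round(o['width'],4)/" go.py; python3 go.py .470 .102 .205 1.722
```

```text
t 0.1 pos [0.1257 0.535  0.2044] rpy [-3.14  -0.     2.911] w 0.0938 F [ 1.  -0.3  0.3]
shift in present tool axes cm [-43.43 -34.27   0.  ] in goal axes [-47.99  27.52  -0.06] turn [-2.000e-03  1.000e-03  1.189e+00]
```

Call:
step_arm --increments "-2 -2 0 0 0 0.14;-3 -3 0 0 0 0.14;-3 -3 0 0 0 0.14;-3 -3 0 0 0 0.14;-3 -3 0 0 0 0.14"

```text
time: 0.6
tool_pos: [0.175, 0.3454, 0.2047]
ee_rot: [-3.141, 0.001, 2.205]
wrist_force: [0.7, -0.2, 0.2]
width: 0.0938
```

Call:
step_arm --increments "-3 0 0 0 0 0.14;-3 0 0 0 0 0.14;-3 0 0 0 0 0.14;-3 0 0 0 0 0.07;0 0 0 0 0 0"

```text
time: 1.1
tool_pos: [0.2246, 0.2373, 0.2052]
ee_rot: [3.141, 0.001, 1.715]
wrist_force: [0.0, 0.3, -0.0]
width: 0.0941
```

```bash
python3 go.py .470 .102 .205 1.722
```

```text
t 1.1 pos [0.2246 0.2373 0.2052] rpy [3.141e+00 1.000e-03 1.715e+00] w 0.0941 F [ 0.   0.3 -0. ]
shift in present tool axes cm [-16.92  22.33   0.05] in goal axes [-1.707e+01  2.222e+01  2.000e-02] turn [ 0.     0.001 -0.007]
```

Call:
step_arm --increments "-3.4 4.4 0 0 0 0;-3.4 4.4 0 0 0 0;-3.4 4.5 0 0 0 0;-3.4 4.5 0 0 0 -0.007;-3.3 4.5 0 0 0 0" --claw 0.1

```text
time: 1.6
tool_pos: [0.4455, 0.1199, 0.205]
ee_rot: [-3.141, -0.001, 1.729]
wrist_force: [0.4, 0.9, -0.8]
width: 0.0577
```

Call:
step_arm --increments "0 0 0 0 0 0;0 0 3 0 0 0;0 0 3 0 0 0;0 0 1 0 0 0;0 0 0 0 0 0"

```text
time: 2.1
tool_pos: [0.4421, 0.1211, 0.1337]
ee_rot: [-3.137, -0.001, 1.729]
wrist_force: [0.1, 0.6, -0.2]
width: 0.0422
```

```bash
python3 go.py .470 .102 .104 1.722; python3 -c "
from h import *
s=snapshot('scene')[:,:,::-1];t=snapshot('top')[:,:,::-1]
up=lambda a,k:cv2.resize(a,None,fx=k,fy=k,interpolation=cv2.INTER_CUBIC)
cv2.imwrite('pics/c.png',np.hstack([up(s[50:210,290:450],2.5),up(t[190:350,130:290],2.5)]))"
```

```text
t 2.1 pos [0.4421 0.1211 0.1337] rpy [-3.137e+00 -1.000e-03  1.729e+00] w 0.0422 F [ 0.1  0.6 -0.2]
shift in present tool axes cm [-2.32  2.47  2.95] in goal axes [-2.3   2.47  2.97] turn [-0.004 -0.001  0.007]
```

View pics/c.png

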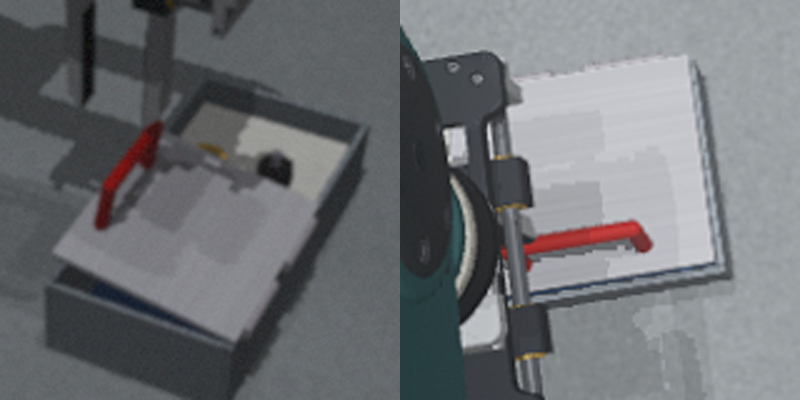

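The picture shows the bar untouched, with the fingers short of it near its +y end because my rows exceeded the 50 mm limit. I'll correct the position above the bar and then lower.

Call:
step_arm --increments "0 0 -1.5 0 0 0;-1.2 1.2 0 0 0 0.007;-1.1 1.25 0 0 0 0;0 0 0 0 0 0;0 0 1.5 0 0 0"

```text
time: 2.7
tool_pos: [0.4737, 0.1009, 0.1371]
ee_rot: [3.138, -0.0, 1.719]
wrist_force: [-0.1, 0.3, 0.4]
width: 0.0425
```

```bash
python3 go.py .470 .102 .104 1.722
```

```text
t 2.7 pos [0.4737 0.1009 0.1371] rpy [ 3.138 -0.     1.719] w 0.0425 F [-0.1  0.3  0.4]
shift in present tool axes cm [ 0.17 -0.36  3.31] in goal axes [ 0.17 -0.35  3.31] turn [ 0.004 -0.    -0.003]
```

Call:
step_arm --increments "0 0 0 0 0 0;0 -0.3 1.5 0 0 0;0 0 1.5 0 0 0;0 0 0 0 0 0;0 0 0 0 0 0"

```text
time: 3.2
tool_pos: [0.4686, 0.1009, 0.1056]
ee_rot: [-3.141, -0.0, 1.721]
wrist_force: [-0.0, 0.7, 0.1]
width: 0.0423
```

Call:
step_arm --increments "0 0 0 0 0 0;0 0 0 0 0 0;0 0 0 0 0 0;0 0 0 0 0 0;0 0 0 0 0 0" --claw 1

```text
time: 3.7
tool_pos: [0.4684, 0.1008, 0.1056]
ee_rot: [-3.141, -0.0, 1.721]
wrist_force: [-1.6, -0.3, 1.2]
width: 0.0091
```

```bash
python3 go.py .470 .102 .104 1.722
```

```text
t 3.7 pos [0.4684 0.1008 0.1056] rpy [-3.141 -0.     1.721] w 0.0091 F [-1.6 -0.3  1.2]
shift in present tool axes cm [0.09 0.18 0.16] in goal axes [0.09 0.18 0.16] turn [-0.001 -0.    -0.001]
```

```bash
python3 -c "
import numpy as np
a=np.r_[.18,np.linspace(.18,1.6,16)[1:]]
x=-11.6*np.cos(a)+4*np.sin(a);z=11.6*np.sin(a)+4*np.cos(a)
for i in range(15):print(round(a[i+1],2),np.diff(x)[i].round(2),-np.diff(z)[i].round(2))"
```

```text
0.27 0.62 -0.98
0.37 0.71 -0.92
0.46 0.79 -0.85
0.56 0.87 -0.77
0.65 0.94 -0.69
0.75 1.0 -0.6
0.84 1.05 -0.5
0.94 1.09 -0.4
1.03 1.12 -0.29
1.13 1.15 -0.18
1.22 1.16 -0.08
1.32 1.16 0.03
1.41 1.15 0.14
1.51 1.13 0.25
1.6 1.1 0.36
```

Call:
step_arm --increments "0 0.62 -0.98 0 0 0;0 0.71 -0.92 0 0 0;0 0.79 -0.85 0 0 0;0 0.87 -0.77 0 0 0;0 0 0 0 0 0"

```text
time: 4.2
tool_pos: [0.4986, 0.1055, 0.1436]
ee_rot: [-3.141, -0.0, 1.721]
wrist_force: [-6.9, -1.3, 6.4]
width: 0.0089
```

Call:
step_arm --increments "0 0.94 -0.69 0 0 0;0 1 -0.6 0 0 0;0 1.05 -0.5 0 0 0;0 1.09 -0.4 0 0 0;0 0 0 0 0 0"

```text
time: 4.7
tool_pos: [0.5411, 0.1116, 0.1661]
ee_rot: [3.137, 0.0, 1.721]
wrist_force: [-1.8, -1.0, 5.4]
width: 0.0092
```

Call:
step_arm --increments "0 1.12 -0.29 0 0 0;0 1.15 -0.18 0 0 0;0 1.16 -0.08 0 0 0;0 1.16 0.03 0 0 0;0 0 0 0 0 0"

```text
time: 5.2
tool_pos: [0.5868, 0.1185, 0.1694]
ee_rot: [3.137, 0.0, 1.721]
wrist_force: [1.3, -1.0, 3.7]
width: 0.0087
```

```bash
python3 -c "
from fit import *
q=[.509,.1074,.1514]
P=T(flap(.116,0,.04,1.6),q)[0];import go;go.go(P-[0,0,.0165],1.722)"
```

```text
t 5.2 pos [0.5868 0.1185 0.1694] rpy [3.137 0.    1.721] w 0.0087 F [ 1.3 -1.   3.7]
shift in present tool axes cm [0.08 3.17 1.13] in goal axes [0.08 3.18 1.11] turn [ 0.005  0.    -0.001]
```

Call:
step_arm --increments "0 1.12 0.2 0 0 0;0 1.1 0.3 0 0 0;0 1.05 0.4 0 0 0;0 0 0 0 0 0;0 0 0 0 0 0"

```text
time: 5.7
tool_pos: [0.6188, 0.1234, 0.1602]
ee_rot: [3.136, 0.0, 1.721]
wrist_force: [3.3, -0.3, 5.0]
width: 0.0089
```

```bash
python3 -c "
from fit import *
q=[.509,.1074,.1514]
P=T(flap(.116,0,.04,1.6),q)[0];import go;go.go(P-[0,0,.0155],1.722)
s=snapshot('scene')[:,:,::-1]
up=lambda a,k:cv2.resize(a,None,fx=k,fy=k,interpolation=cv2.INTER_CUBIC)
cv2.imwrite('pics/d.png',up(s[0:240,280:480],2.5))"
```

```text
t 5.7 pos [0.6188 0.1234 0.1602] rpy [3.136 0.    1.721] w 0.0089 F [ 3.3 -0.3  5. ]
shift in present tool axes cm [ 0.07 -0.06  0.09] in goal axes [ 0.07 -0.06  0.09] turn [ 0.006  0.    -0.001]
```

View pics/d.png

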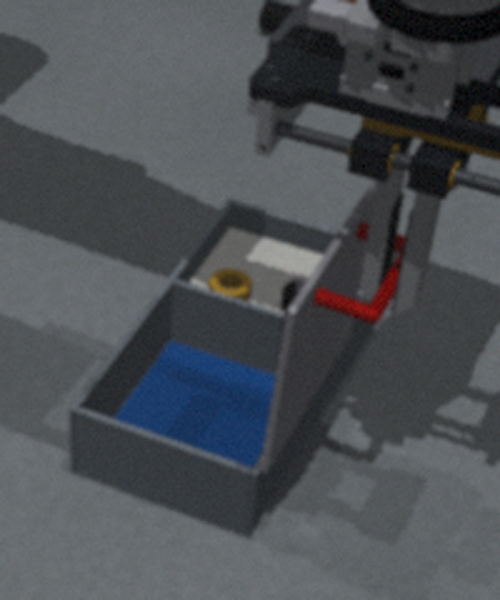

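The flap stands upright at about 1.6 rad and the blue floor is clear. I'll open the fingers slightly, lift out, then go for the pad.

Call:
step_arm --increments "0 0 0 0 0 0;0 0 0 0 0 0;0 0 0 0 0 0;0 0 -1 0 0 0;0 0 -3 0 0 0" --claw 0.47

```text
time: 6.25
tool_pos: [0.6139, 0.123, 0.195]
ee_rot: [-3.132, -0.001, 1.721]
wrist_force: [0.2, 1.4, 0.3]
width: 0.0253
```

Call:
step_arm --increments "0 0 -4 0 0 0;0 0 -4 0 0 0;0 0 0 0 0 0;4.5 0 0 0 0 0;4.5 0 0 0 0 0"

```text
time: 6.75
tool_pos: [0.6029, 0.2119, 0.2789]
ee_rot: [-3.142, -0.0, 1.717]
wrist_force: [-0.1, 0.1, -0.0]
width: 0.0249
```

```bash
python3 go.py .625 -.21 .26 0.151
```

```text
t 6.75 pos [0.6029 0.2119 0.2789] rpy [-3.142 -0.     1.717] w 0.0249 F [-0.1  0.1 -0. ]
shift in present tool axes cm [-42.06  -3.98   1.88] in goal axes [-4.16 42.04  1.89] turn [-0.    -0.     1.566]
```

Call:
step_arm --increments "-4.7 -0.4 0 0 0 0;-4.7 -0.4 0 0 0 0;-4.7 -0.4 0 0 0 0;-4.7 -0.4 0 0 0 0;-4.7 -0.4 0 0 0 0"

```text
time: 7.25
tool_pos: [0.6177, -0.0245, 0.2782]
ee_rot: [-3.14, -0.0, 1.722]
wrist_force: [1.4, 0.3, 0.2]
width: 0.025
```

Call:
step_arm --increments "-4.7 -0.5 0 0 0 0;-4.7 -0.5 0 0 0 0;-4.6 -0.5 0 0 0 0;-4.5 -0.4 0 0 0 0;0 0 0 0 0 0.14" --claw -0.4

```text
time: 7.75
tool_pos: [0.6259, -0.215, 0.2764]
ee_rot: [-3.138, 0.001, 1.57]
wrist_force: [0.3, -0.7, 0.2]
width: 0.0615
```

Call:
step_arm --increments "0 0 2 0 0 0.143;0 0 2 0 0 0.143;0 0 2 0 0 0.143;0 0 2 0 0 0.143;0 0 2 0 0 0.143"

```text
time: 8.25
tool_pos: [0.6265, -0.2087, 0.1772]
ee_rot: [-3.14, 0.0, 0.86]
wrist_force: [-0.5, 0.7, -0.8]
width: 0.0657
```

Call:
step_arm --increments "0 0 2 0 0 0.143;0 0 2 0 0 0.143;0 0 2 0 0 0.143;0 0 0 0 0 0.143;0 0 0 0 0 0.143"

```text
time: 8.75
tool_pos: [0.6258, -0.2083, 0.1165]
ee_rot: [-3.139, 0.004, 0.145]
wrist_force: [-0.6, -0.8, 0.5]
width: 0.0657
```

```bash
python3 go.py .625 -.21 .08 0.151
```

```text
t 8.75 pos [ 0.6258 -0.2083  0.1165] rpy [-3.139  0.004  0.145] w 0.0657 F [-0.6 -0.8  0.5]
shift in present tool axes cm [-0.09  0.16  3.65] in goal axes [-0.11  0.15  3.65] turn [-0.002  0.004 -0.006]
```

Call:
step_arm --increments "-0.1 0.15 2.5 0 0 -0.006;0 0 2.5 0 0 0;0 0 2.5 0 0 0;0 0 2 0 0 0;0 0 0 0 0 0"

```text
time: 9.25
tool_pos: [0.623, -0.2091, 0.0189]
ee_rot: [-3.136, 0.008, 0.157]
wrist_force: [0.1, -0.9, -0.5]
width: 0.066
```

```bash
python3 go.py .625 -.21 .005 0.151;python3 -c "
from h import *
s=snapshot('scene')[:,:,::-1]
up=lambda a,k:cv2.resize(a,None,fx=k,fy=k,interpolation=cv2.INTER_CUBIC)
cv2.imwrite('pics/e.png',up(s[230:410,230:410],3))"
```

```text
t 9.25 pos [ 0.623  -0.2091  0.0189] rpy [-3.136  0.008  0.157] w 0.066 F [ 0.1 -0.9 -0.5]
shift in present tool axes cm [0.19 0.13 1.39] in goal axes [0.18 0.12 1.39] turn [-0.005  0.008  0.006]
```

View pics/e.png

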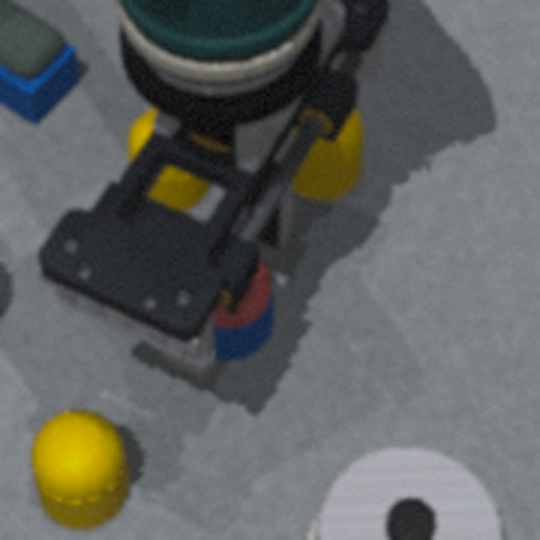

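The fingers straddle the pink pad and the neighbours are clear. I'll descend the rest of the way and close.

Call:
step_arm --increments "0.15 0.1 0.7 -0.004 0.007 0.005;0 0 0.65 0 0 0;0 0 0 0 0 0;0 0 0 0 0 0;0 0 0 0 0 0"

```text
time: 9.8
tool_pos: [0.6284, -0.2115, 0.0109]
ee_rot: [3.137, -0.008, 0.152]
wrist_force: [-0.1, -0.0, -0.4]
width: 0.0659
```

Call:
step_arm --increments "0 0 0 0 0 0;0 0 0 0 0 0;0 0 0 0 0 0;0 0 0 0 0 0;0 0 0 0 0 0" --claw 1

```text
time: 10.3
tool_pos: [0.628, -0.2113, 0.0103]
ee_rot: [3.138, -0.007, 0.152]
wrist_force: [0.6, -0.1, 0.5]
width: 0.0393
```

Call:
step_arm --increments "0 0 -0.5 0 0 0;0 0 -1.5 0 0 0;0 0 -3 0 0 0;0 0 -4 0 0 0;0 0 0 0 0 0"

```text
time: 10.8
tool_pos: [0.6315, -0.2129, 0.1096]
ee_rot: [3.13, -0.02, 0.152]
wrist_force: [-0.0, 0.0, 0.6]
width: 0.0394
```

```bash
python3 -c "
from fit import *
q=[.509,.1074,.1514]
import go
for p in ([-.015,-.32,.10],[-.015,-.005,.10]):
  P=T(p,q)[0];go.go(P,.151)
"
```

```text
t 10.8 pos [ 0.6315 -0.2129  0.1096] rpy [ 3.13  -0.02   0.152] w 0.0394 F [-0.   0.   0.6]
shift in present tool axes cm [-8.78 -1.52  0.16] in goal axes [-8.78 -1.51  0.36] turn [ 0.012 -0.02   0.001]
t 10.8 pos [ 0.6315 -0.2129  0.1096] rpy [ 3.13  -0.02   0.152] w 0.0394 F [-0.   0.   0.6]
shift in present tool axes cm [ -8.77 -33.01  -0.21] in goal axes [ -8.79 -33.01   0.36] turn [ 0.012 -0.02   0.001]
```

Call:
step_arm --increments "-3 -0.5 0 0.01 -0.015 0;-3 -0.5 0 0 0 0;-2.8 -0.5 0 0 0 0;0 -4 0 0 0 0;0 -4.5 0 0 0 0"

```text
time: 11.3
tool_pos: [0.5242, -0.126, 0.101]
ee_rot: [-3.136, 0.008, 0.148]
wrist_force: [0.6, 0.1, -1.3]
width: 0.039
```

Call:
step_arm --increments "0 -4.5 0 0 0 0;0 -4.5 0 0 0 0;0 -4.5 0 0 0 0;0 -4.5 0 0 0 0;0 0 0 0 0 0"

```text
time: 11.8
tool_pos: [0.4966, 0.0572, 0.1023]
ee_rot: [-3.133, 0.008, 0.159]
wrist_force: [-0.2, -0.7, -0.6]
width: 0.0395
```

```bash
python3 -c "
from fit import *
q=[.509,.1074,.1514]
import go
P=T([-.015,-.005,.10],q)[0];go.go(P,.151)
s=snapshot('scene')[:,:,::-1]
up=lambda a,k:cv2.resize(a,None,fx=k,fy=k,interpolation=cv2.INTER_CUBIC)
cv2.imwrite('pics/f.png',up(s[40:240,260:460],2.5))
"
```

```text
t 11.8 pos [0.4966 0.0572 0.1023] rpy [-3.133  0.008  0.159] w 0.0395 F [-0.2 -0.7 -0.6]
shift in present tool axes cm [ 0.51 -4.27 -0.33] in goal axes [ 0.48 -4.27 -0.37] turn [-0.009  0.008  0.008]
```

View pics/f.png

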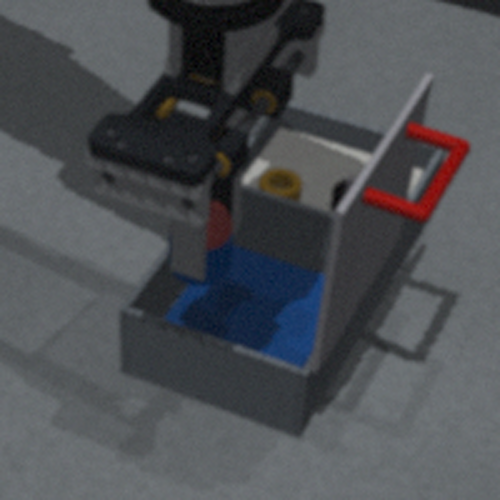

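The flap is still standing and the pad is held over the well. I'll centre it and lower it.

Call:
step_arm --increments "0 -2.2 0 -0.007 0.006 0.005;0 -2.1 0 0 0 0;0 0 0 0 0 0;0 0 0 0 0 0;0 0 2 0 0 0"

```text
time: 12.35
tool_pos: [0.4945, 0.0935, 0.0851]
ee_rot: [3.139, -0.005, 0.145]
wrist_force: [0.3, 1.2, -1.2]
width: 0.0393
```

Call:
step_arm --increments "0 0 1.5 0 0 0;0 0 1.5 0 0 0;0 0 1 0 0 0;0 0 0 0 0 0;0 0 0 0 0 0"

```text
time: 12.85
tool_pos: [0.4919, 0.0941, 0.0426]
ee_rot: [3.14, 0.002, 0.146]
wrist_force: [0.5, 0.7, -1.5]
width: 0.0394
```

```bash
python3 -c "
from fit import *
q=[.509,.1074,.1514]
import go
P=T([-.015,-.005,.0103],q)[0];go.go(P,.151)"
```

```text
t 12.85 pos [0.4919 0.0941 0.0426] rpy [3.14e+00 2.00e-03 1.46e-01] w 0.0394 F [ 0.5  0.7 -1.5]
shift in present tool axes cm [ 0.39 -0.56  2.62] in goal axes [ 0.39 -0.55  2.63] turn [ 0.001  0.002 -0.005]
```

Call:
step_arm --increments "0.3 -0.4 0.5 0 0 0;0 0 0.5 0 0 0;0 0 0.5 0 0 0;0 0 0.5 0 0 0;0 0 0 0 0 0"

```text
time: 13.35
tool_pos: [0.4929, 0.0992, 0.0211]
ee_rot: [3.141, 0.004, 0.147]
wrist_force: [0.7, 0.4, -1.1]
width: 0.0395
```

Call:
step_arm --increments "0 0 0.2 0 0 0;0 0 0 0 0 0;0 0 0.2 0 0 0;0 0 0 0 0 0;0 0 0 0 0 0"

```text
time: 13.85
tool_pos: [0.4938, 0.0992, 0.0183]
ee_rot: [3.141, 0.002, 0.147]
wrist_force: [0.2, 0.3, -0.9]
width: 0.0393
```

Call:
step_arm --increments "0 0 0.1 0 0 0;0 0 0 0 0 0;0 0 0.1 0 0 0;0 0 0 0 0 0;0 0 0 0 0 0"

```text
time: 14.35
tool_pos: [0.4939, 0.0992, 0.0164]
ee_rot: [3.141, 0.002, 0.147]
wrist_force: [0.2, 0.1, -0.6]
width: 0.0395
```

Call:
step_arm --increments "0 0 0.1 0 0 0;0 0 0 0 0 0;0 0 0 0 0 0;0 0 0 0 0 0;0 0 0 0 0 0"

```text
time: 14.85
tool_pos: [0.4939, 0.0992, 0.0163]
ee_rot: [3.141, 0.002, 0.147]
wrist_force: [-2.4, 0.0, 5.2]
width: 0.0394
```

Contact shows as 5 N upward at the expected height. I'll release and rise straight up.

Call:
step_arm --increments "0 0 0 0 0 0;0 0 0 0 0 0;0 0 0 0 0 0;0 0 0 0 0 0;0 0 0 0 0 0" --claw -0.25

```text
time: 15.35
tool_pos: [0.4938, 0.0992, 0.0151]
ee_rot: [3.141, 0.002, 0.147]
wrist_force: [0.2, -0.0, 0.1]
width: 0.0586
```

Call:
step_arm --increments "0 0 -1 0 0 0;0 0 -2 0 0 0;0 0 -4 0 0 0;0 0 -4 0 0 0;0 0 -4 0 0 0"

```text
time: 15.85
tool_pos: [0.4939, 0.0994, 0.1675]
ee_rot: [3.141, 0.001, 0.147]
wrist_force: [0.7, -0.4, 0.4]
width: 0.059
```

Call:
step_arm --increments "-4 0 -4 0 0 0;-4.5 0 0 0 0 0;-4.5 0 0 0 0 0;-4.5 0 0 0 0 0;0 0 0 0 0 0"

```text
time: 16.35
tool_pos: [0.3221, 0.0742, 0.2022]
ee_rot: [3.14, -0.001, 0.147]
wrist_force: [0.8, -1.1, -0.3]
width: 0.0588
```

```bash
python3 -c "
from h import *
s=snapshot('scene')[:,:,::-1];t=snapshot('top')[:,:,::-1]
up=lambda a,k:cv2.resize(a,None,fx=k,fy=k,interpolation=cv2.INTER_CUBIC)
cv2.imwrite('pics/g.png',np.hstack([up(s[60:220,290:450],2.5),up(t[190:350,100:260],2.5)]))
o=get_obs();print(o['time'],o['tool_pos'],o['width'],o['wrist_force'])"
```

```text
16.45 [0.32568234 0.07449337 0.20210576] 0.058513160516276086 [-0.08530187 -0.04716183 -0.64714245]
```

View pics/g.png

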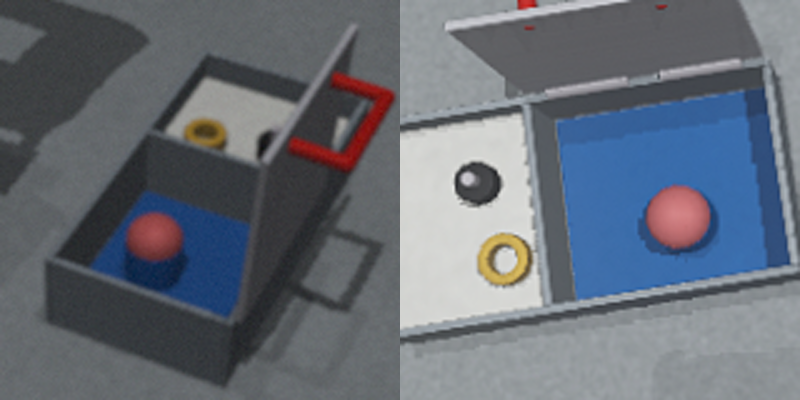

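The pad stands upright on the blue floor (scene crop (155,245), top crop (678,217)), and the flap stands open. The arm is clear, so I'm handing in.

```bash
python3 -c "
from bench import *
print(close_job())"
```

```text
the job is handed in; nothing more can be done
None
```

The job is done and handed in at about 16.5 s of the 59 s allowed. I lifted the flap by its red handle to about 1.6 rad, then picked up the pink pad by its mount and lowered it onto the blue floor of the lower tier. It touched down with about 5 N on the wrist, at the height expected for the floor, before I let go.

- **Final pictures:** both cameras show the pad upright on the blue floor, clear of the walls. The flap is still standing open and the shelf parts have not moved.
- **Robot:** the gripper was empty and about 17 cm from the pad, with wrist force under 1 N. The largest wrist force I read during the job was about 9 N.
- **Disagreements on the way:**
  - The first approach to the handle stopped about 3 cm short because my rows exceeded the 50 mm limit. I corrected it before touching anything.
  - The tool read 3–5 mm off the commanded position during moves.
  - After releasing the flap, I moved about 9 cm the wrong way, in clear air.
  - Some first-pass corner readings on the box and flap were up to 6 pixels off the model, so I corrected or dropped them before the second fit.

I did not re-photograph the other pads and the yellow look-alikes at the end. They were clear of the fingers when last seen at the pick.

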